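Press the locating dowel home in the board jig and lock it

ROBOT

A 6-joint arm with a two-finger parallel gripper is mounted at the origin on the work surface. World frame = base frame: x ahead of the robot, y to its left, z up, the work surface at z = 0. Lengths are in m, angles in rad, forces in N, time in s.
With the tool pointing down it reaches from about 0.3 to 0.875 m from the base axis. Payload 6.4 kg.
Tool frame: the origin (TCP) lies between the finger pads; the fingertips stand 22 mm ahead of it and the grasp point (between the pads) lies 3 mm ahead of it; z points along the fingers, y is the line along which they close (so a half turn about z gives the same grasp; the last joint's range is limited). The gripper opens to 85 mm and grips with 20 to 120 N. Pads are 22 mm wide; open, the fingers measure 114 mm over their backs; the gripper's body (76 mm by 85 mm) begins 54 mm behind the grasp point. The pads swing forward as they close: fully open they stand 13 mm farther back than shut.
Start: joints at [-1.375, 0.181, 1.607, -0, 1.354, -0.206], TCP at [0.225, -0.529, 0.253] pointing down, gripper open.
Joint ranges: [-2.99, 2.99], [-0.89, 2.07], [0.3, 2.58], [-1.14, 4.28], [0, 2.63], [-3.12, 3.12]. Speed limits (rad/s): [2.57, 2.57, 3.01, 3.14, 3.14, 3.14].

INTERFACE

Orientations are given as a unit quaternion [w, x, y, z].
In Python, from bench import ctrl, imaging, workorder gives the robot as it stands.
- The arm moves only by the shell command python3 -m pendant 'ROWS' [OPENING]. ROWS is JSON, a list of rows, each a list of 4 numbers: the shift along the tool's x, y, z in cm, then the turn about the tool's z in degrees. In form: [[dx, dy, dz, roll], ...]. A call has 1 to 12 rows; each row is the pose to reach, as a shift and turn from the pose commanded when the call began, along the tool's axes at that moment; what a row does not reach only later rows make up. A row lasts 1/12 s, in which the tool goes at most 41.7 mm and 7.16 degrees, less where a joint would pass 70% of its speed; a pose out of reach is approached as far as the arm can. A call with a gripper value outside its range is refused whole. OPENING is the opening, from 0 (shut) to 1 (fully open), set as the call begins (- or left out, the last holds). The fingers move at their own pace and stop on an object; the grip force is fixed at half the most. Time passes only in rows, so rows that repeat a pose let the fingers close. It gives the time, the measured TCP pose, the force, the opening and the grip force at its end, in the units of the state.
- ctrl.get_obs(): the state, without advancing time (a new reading comes with each control period).
- imaging.camera(name): name is "scene" or "top" or "wrist"; returns the picture (384x512x3 uint8, red, green, blue); there is no depth.
- imaging.camera_info(name): a dict with "K" (3x3 intrinsics, pixels), "T" (4x4, takes a point from camera to world coordinates); the wrist camera has in their place "tool_from_camera" (4x4, takes a point from camera to tool coordinates, whose origin is the TCP and whose axes are the flange's). Camera axes: x right, y up, looking along -z (the intrinsics and any distortion apply to the point x, -y, -z); pixel columns grow to the right and rows downward; lengths in m; the calibration is good to about 2 mm. The wrist camera is an equidistant fisheye: a pixel r from the principal point sees the ray r / f radians off the axis. A picture is of the moment at which its call begins: read the wrist's pose just before it. camera_info takes no time and is no camera call.
- workorder.hand_in(): hands the job in; it is judged then, once.
The state is a dict: "time_s": time; "q": joint angles; "dq": joint speeds; "joint_efforts": joint torques, N m; "eef_pos": TCP position; "eef_rot": TCP orientation; "wrist_force": force on the tool from outside, world axes, zero at the start; "torque": the same for the moment, N m; "opening": opening from 0.0 (shut) to 1.0 (fully open); "grasp_force": force on a finger pad.
Only numpy, scipy, OpenCV 4.12 (cv2) and the standard library are available. Lean on these libraries where they do the work, as an engineer would, in place of code of your own. Each camera call takes 0.05 s, during which the arm holds its last target. There are 200 camera calls.

TASK

Fit the board jig's missing locating dowel, the medium-thick one of the three steel dowels in the tray, into the empty bore in the jig's boss: find the sharp-edged hole, start the dowel in it, let go and press it down until it is fully home. Then lock it by turning the jig's bar knob clockwise to its end stop. Do not touch the circuit board in the jig, and leave the other dowels, the tools and everything else on the bench where they are.

Things in the scene. Friction and masses are not known exactly. Their poses are not given: they have to be found in the camera images.
- dowel: the steel dowel to fit: plain cylinder 16 mm in diameter, 44 mm long, both ends alike (edges rounded 1.5 mm), 50 to 100 g. Stands upright in one of the tray's three compartments; the medium-thick of three. Origin at the centre of its lower end, z along its axis
- dowel_center (a point): the middle of that dowel's axis, 22 mm from either end
- dowel_thin: a thinner steel dowel, 11 mm in diameter, 44 mm long, standing in another compartment; not wanted, leave it standing. Origin at its lower end
- dowel_thin_center (a point): middle of the thin dowel, 22 mm above its lower end
- dowel_thick: a thicker steel dowel, 22 mm in diameter, 44 mm long, standing in another compartment; not wanted, leave it standing. Origin at its lower end
- dowel_thick_center (a point): middle of the thick dowel, 22 mm above its lower end
- tray: grey open tray fixed to the bench, 66 mm (its x) by 186 mm (its y), walls 14 mm high and 3 mm thick, floor 3 mm; two dividers make three compartments in a row along its y, centres 60 mm apart. A dowel stands in each, up to 8 mm from the compartment's centre. Origin under the tray's centre
- jig: the board jig, fixed to the bench: base plate 110 mm (its x) by 212 mm (its y), 12 mm thick; a 60 mm square steel boss at y = +70 mm whose flat top is 58 mm above the bench; a 64 mm square knob pedestal at y = -70 mm, top at 34 mm; the circuit board between them. It may stand on either side of the bench, turned up to 0.45 rad. Origin under the plate's centre
- bore (a point): centre of the bore's mouth, level with the boss's top face (58 mm above the bench). Vertical blind bore 17.2 mm in diameter with a sharp, unchamfered edge. An ejector pad closes it 18 to 24 mm down, so a dowel just put in stands 20 to 26 mm proud. With the dowel fully home its lower end is 42 mm below the mouth and its top 2 mm above the boss
- ejector (a joint): the friction pad at the bottom of the bore: metres it has been pushed down, 0 (its face 18 mm below the mouth) to 0.024 (42 mm below the mouth, hard stop: dowel home); starts at 0 to 0.006. Pushing it takes about 6 N (the dowel's weight does not move it) and it stays where it is left
- lock (a joint): the jig's lock knob, rad: grows as it turns clockwise seen from above, up to its end stop at 1.5 (locked); starts at 0.05 to 0.40. Light friction, 0.06 N m, stays where it is left. At 0 the bar of the knob lies along the jig's x axis; at value v it is turned v clockwise from there
- lock_grip (a point): on the knob's axis, 71 mm above the bench, the height to grip. The knob's bar grip is 34 mm long, 14 mm thick and 32 mm tall, its top 78 mm above the bench, with a white mark on one half. The knob stands at x = 0, y = -70 mm of the jig
- pcb: the circuit board in the jig: green, 94 mm by 66 mm, its parts up to 26 mm above the bench. Must not be touched. Origin at the centre of its underside
- cutter: orange-handled flush cutter lying in front of the jig (on the robot's side), about 110 mm long, 50 mm wide, 12 mm high. Bystander, loose; origin on the bench under its middle. Leave it where it is.
- pliers_a: blue-handled pliers lying beyond the jig, about 135 mm long, 50 mm wide, 12 mm high. Bystander, loose; origin on the bench under its middle. Leave it where it is.
- pliers_b: blue-handled pliers lying beyond the tray, about 120 mm long, 50 mm wide, 12 mm high. Bystander, loose; origin on the bench under its middle. Leave it where it is.
- pick: walnut-handled pick tool lying in front of the tray, 140 mm long, 14 mm thick. Bystander, loose; origin on the bench under its middle. Leave it where it is.
- spool: upright spool, 60 mm in diameter, 40 mm high, near the middle of the bench. Bystander, loose; origin on the bench under its middle. Leave it where it is.
- loupe: steel magnifier loupe on a stand, 156 mm tall: base 72 mm across, thin column, level lens ring 68 mm across reaching 58 mm from the origin along its x. It stands between the jig and the tray. Bystander, loose; origin on the bench under its middle. Leave it where it is.
- tin: small closed tin, 52 mm in diameter, 36 mm high, beyond the loupe. Bystander, loose; origin on the bench under its middle. Leave it where it is.

How it is judged:
On the way, in this order (a step that is already met when the one before it is completed fails the run):
1. the dowel is started in the bore, at least 10 mm deep (z of dowel_center in the frame of bore below 0.012 m and horizontal distance between dowel_center and bore below 0.005 m), for 0.1 s.
2. the dowel is pressed fully home (z of dowel_center in the frame of bore below -0.018 m and horizontal distance between dowel_center and bore below 0.003 m and angle between the z axis of dowel and the z axis of bore, either way round below 0.08 rad), for 0.2 s.
3. the lock knob is at its clockwise end stop (value of joint lock above 1.42 rad), for 0.2 s.
At the end, for the whole second after the job is handed in: The medium dowel is at rest upright in the bore, within 2 mm of fully home (its top at most 4 mm above the boss), and the lock knob stands within 0.08 rad of its clockwise end stop (all of step 2 and value of joint lock above 1.42 rad and linear speed of dowel below 0.01 m/s); the robot touches nothing.
It fails at once if the circuit board is touched (more than 1 N) (contact force between anything else and pcb above 1 N).
It fails at once if another dowel is moved more than 15 mm or knocked over (distance of any of dowel_thin_center, dowel_thick_center from where it was at the start of the episode above 0.015 m).
It fails at once if a tool or other bystander is moved more than 20 mm (distance of any of cutter, pliers_a, pliers_b, pick, spool, loupe, tin from where it was at the start of the episode above 0.02 m).
It also fails if it takes over 64 s, if anything falls off the work surface, if the arm or the gripper's body presses on something with over 40 N, if the wrist force passes 120 N, or if a joint passes its speed limit or range.

## Working session

There is one attempt and no reset: what is moved stays moved. The work goes in short steps, Python scripts to look and compute and a shell command to move; the robot and the scene stay as the last step left them, time stands still between calls to the robot, and variables do not carry over. Pictures are saved under pics/ and viewed, at most 10 in all, crops included, and the job is handed in when it is done.

```bash
ls; mkdir -p pics; cat > h.py <<'E'
import numpy as np,cv2
from bench import ctrl,imaging,workorder
def cast(name,uv,z):
    i=imaging.camera_info(name);K=np.array(i['K']);T=np.array(i['T'])
    out=[]
    for u,v in np.atleast_2d(uv):
        d=np.linalg.inv(K)@[u,v,1];d=T[:3,:3]@[d[0],-d[1],-d[2]]
        out.append(T[:3,3]+d*(z-T[2,3])/d[2])
    return np.array(out)
def save(img,f):cv2.imwrite('pics/'+f,cv2.cvtColor(img,cv2.COLOR_RGB2BGR))
E
python3 - <<'E'
from h import *
t=imaging.camera('top');s=imaging.camera('scene')
np.save('top.npy',t);np.save('scene.npy',s)
save(cv2.resize(t,(800,600),interpolation=cv2.INTER_CUBIC),'top.png');save(cv2.resize(s,(800,600)),'scene.png')
for n in ('top','scene','wrist'):print(imaging.camera_info(n))
print(ctrl.get_obs())
E
```

```text
pics
{'K': array([[406.18171488,   0.        , 257.74081783],
       [  0.        , 406.18171488, 194.89653151],
       [  0.        ,   0.        ,   1.        ]]), 'T': array([[-0.01702323,  0.99778532, -0.06430139,  0.48466185],
       [-0.99984647, -0.01672078,  0.00523891, -0.01312298],
       [ 0.00415214,  0.0643807 ,  0.99791677,  1.21492348],
       [ 0.        ,  0.        ,  0.        ,  1.        ]])}
{'K': array([[461.2397896 ,   0.        , 255.46627706],
       [  0.        , 461.2397896 , 189.72211904],
       [  0.        ,   0.        ,   1.        ]]), 'T': array([[-0.763673  , -0.43116402,  0.48052174,  1.05864262],
       [ 0.64555675, -0.51891223,  0.56034506,  0.54299644],
       [ 0.00774798,  0.73812444,  0.6746201 ,  0.75057931],
       [ 0.        ,  0.        ,  0.        ,  1.        ]])}
{'K': array([[297.31863964,   0.        , 256.23090688],
       [  0.        , 297.31863964, 185.6778285 ],
       [  0.        ,   0.        ,   1.        ]]), 'tool_from_camera': array([[-3.85546526e-04,  9.65316157e-01,  2.61083449e-01,
         6.51974622e-02],
     
[... 241 characters left out ...]
00e+00]])}
{'time_s': 0.1, 'q': array([-1.37528798e+00,  1.81441579e-01,  1.60788077e+00, -1.09259732e-05,
        1.35377862e+00, -2.06284153e-01]), 'dq': array([-0.00028379, -0.00202945, -0.00085605,  0.00057748, -0.00170106,
        0.00021315]), 'joint_efforts': array([ 1.09101416e-03, -4.45878518e+01, -3.52240062e+01, -3.15576935e-04,
        4.15230577e-03,  1.06231235e-05]), 'eef_pos': array([ 0.2247983 , -0.52875573,  0.25250152]), 'eef_rot': array([-7.54176817e-04,  9.79887613e-01,  1.99548736e-01, -1.27056488e-06]), 'wrist_force': array([0.37732285, 0.27626846, 0.02952197]), 'torque': array([ 0.02026765, -0.02076728, -0.01515736]), 'grasp_force': 0.0, 'opening': 1.0022881597401925}
```

View pics/top.png

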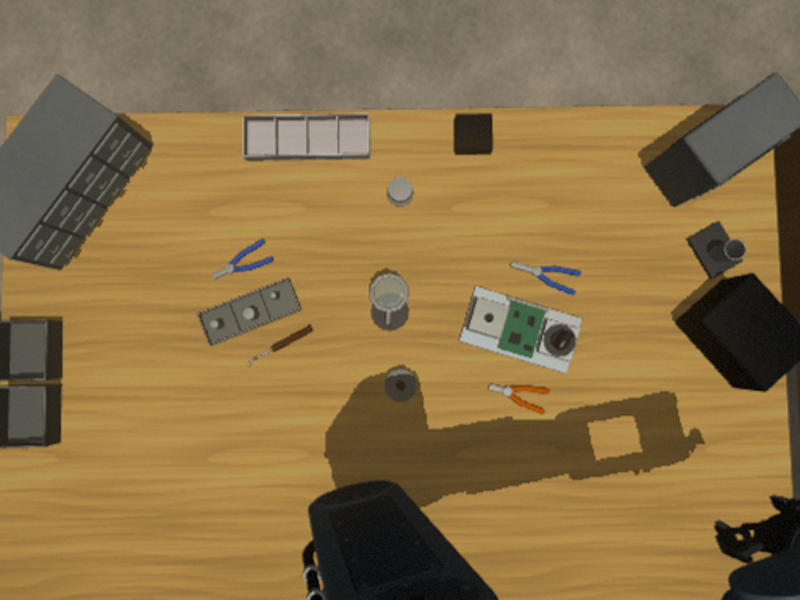

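The top view shows the tray at left (about 250,312 in the 800-px picture), with dowels at (217,323), (250,313) and (275,294). The jig is at right, with the bore at about (488,318) and the knob at about (560,340).

```bash
python3 - <<'E'
from h import *
t=np.load('top.npy')
a=cv2.resize(t[172:228,120:200],(800,560),interpolation=cv2.INTER_CUBIC);b=cv2.resize(t[178:242,290:380],(800,569),interpolation=cv2.INTER_CUBIC)
c=np.vstack([cv2.resize(a,(420,294)),cv2.resize(b,(420,299))]);
save(c,'c1.png')
# jig: bright low-saturation; tray outline
print(cast('top',[[217*.64,323*.64],[250*.64,313*.64],[275*.64,294*.64]],.047),cast('top',[[488*.64,318*.64]],.058),cast('top',[[560*.64,340*.64]],.078))
E
```

```text
[[0.53161017 0.32270562 0.047     ]
 [0.54899967 0.26207895 0.047     ]
 [0.58331758 0.21596409 0.047     ]] [[ 0.53195978 -0.17441233  0.058     ]] [[ 0.48956149 -0.29958429  0.078     ]]
```

View pics/c1.png

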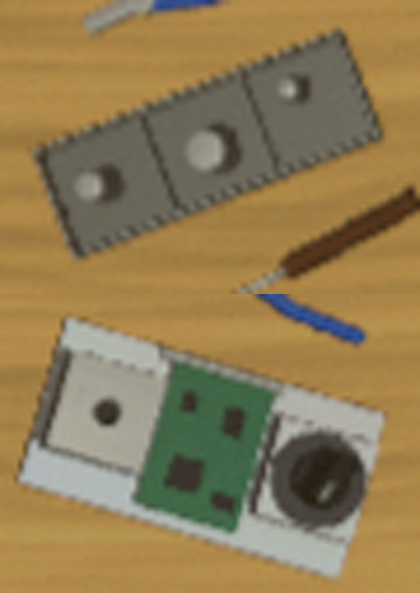

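View pics/scene.png

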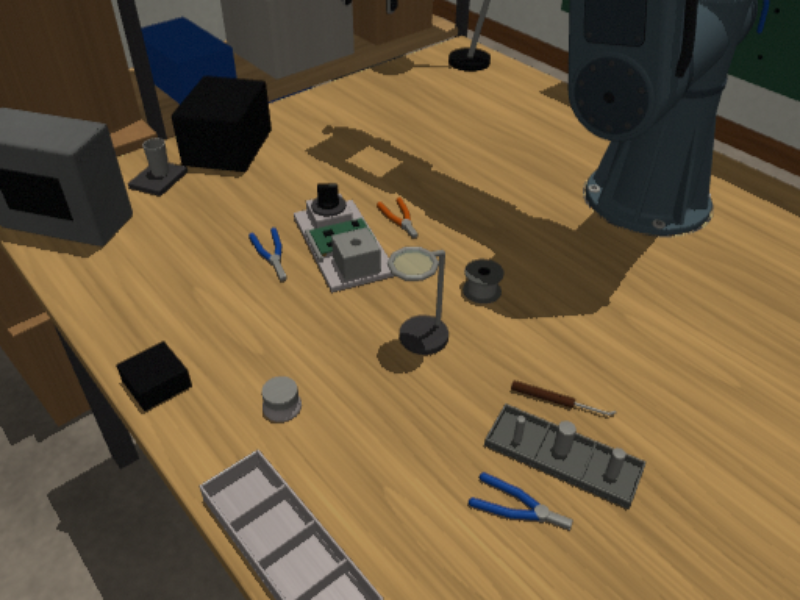

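```bash
cat >> h.py <<'E'
def pose(o=None):
    o=o or ctrl.get_obs();q=o['eef_rot'];from scipy.spatial.transform import Rotation as R
    return np.array(o['eef_pos']),R.from_quat([q[1],q[2],q[3],q[0]]).as_matrix()
def plan(p,yaw=None):
    P,M=pose();d=M.T@(np.array(p)-P)*100;y=np.arctan2(M[1,0],M[0,0])
    r=0
    if yaw is not None: r=np.degrees((y-yaw+np.pi/2)%np.pi-np.pi/2)
    print('at',P.round(4),'yaw',round(y,3),'move cm',d.round(2),'roll',round(r,1))
def wcast(uv,z,pm=None):
    i=imaging.camera_info('wrist');K=i['K'];C=np.array(i['tool_from_camera']);P,M=pm or pose();out=[]
    for u,v in np.atleast_2d(uv):
        e=np.array([u-K[0,2],v-K[1,2]])/K[0,0];th=np.hypot(*e);s=np.sin(th)/max(th,1e-9)
        d=M@C[:3,:3]@[e[0]*s,-e[1]*s,-np.cos(th)];o=P+M@C[:3,3];out.append(o+d*(z-o[2])/d[2])
    return np.array(out)
E
python3 - <<'E'
from h import *
plan([.51,-.235,.24])
# tray yaw, dowel
a=np.array([[40,150],[340,35],[80,255],[380,135]])/5.25+[120,172]
w=cast('top',a,.014);print(w.round(4));
for k in (0,2):print(np.arctan2(*(w[k]-w[k+1])[1::-1]))
print(cast('top',np.array([[91,186]])/5.25+[119.5,171.5],.047))
E
```

```text
at [ 0.2248 -0.5288  0.2525] yaw 0.402 move cm [ 37.74 -15.88   1.28] roll 0
[[0.5517 0.3655 0.014 ]
 [0.6139 0.1963 0.014 ]
 [0.4923 0.3428 0.014 ]
 [0.5569 0.1741 0.014 ]]
1.9235154554830673
1.936713111086759
[[0.53110995 0.32857532 0.047     ]]
```

```bash
python3 -m pendant '[[3.5,-1.4,0,0],[7,-2.8,0,0],[10.5,-4.3,0,0],[14,-5.8,0,0],[17.5,-7.3,0,0],[21,-8.8,0,0],[24.5,-10.3,0,0],[28,-11.8,0,0],[31.5,-13.3,0,0],[35,-14.8,0.6,0],[37.7,-15.9,1.2,0],[37.7,-15.9,1.2,0]]' 0.5 && python3 -m pendant '[[0,0,0,0],[0,0,0,0],[0,0,0,0]]'; python3 - <<'E'
from h import *
P,M=pose();np.savez('p1.npz',P=P,M=M);w=imaging.camera('wrist');np.save('w1.npy',w);print(P)
save(cv2.resize(w,(800,600),interpolation=cv2.INTER_CUBIC),'w1.png')
E
```

```text
time_s: 1.1
eef_pos: [0.5118, -0.2308, 0.2397]
eef_rot: [-0.002, 0.979, 0.202, -0.0]
wrist_force: [-0.2, 0.0, -0.6]
opening: 0.504
grasp_force: 0.0
time_s: 1.35
eef_pos: [0.5091, -0.2363, 0.2413]
eef_rot: [0.0, 0.98, 0.199, -0.0]
wrist_force: [0.4, 0.0, 0.7]
opening: 0.497
grasp_force: 0.0
[ 0.50911772 -0.23627068  0.24129614]
```

View pics/w1.png

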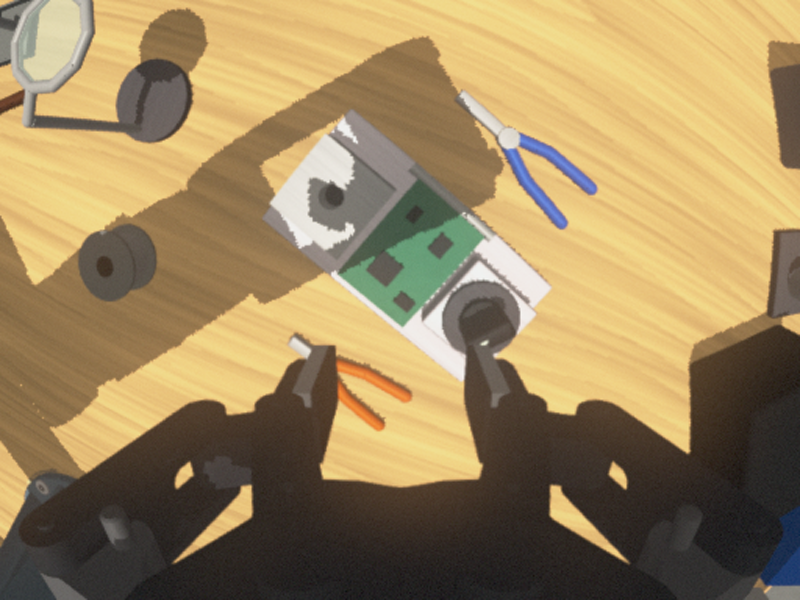

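The wrist view shows the bore at (333,197), the knob at (482,318) with its bar partly hidden by a finger, and the fingertips at about (320,350) and (480,350). Next I refine the bore and boss positions and work out the move to the tray.

```bash
python3 - <<'E'
from h import *
z=np.load('p1.npz');pm=(z['P'],z['M']);w=np.load('w1.npy').astype(int)
g=w.sum(2)/3
sub=g[108:148,190:240].astype(int)
print(sub[::2,::2])
m=((g<75)).astype(np.uint8);n,l,s,c=cv2.connectedComponentsWithStats(m)
for i in range(1,n):
    if np.hypot(*(c[i]-[213,126]))<25:print(s[i],c[i],wcast(c[i],.058,pm))
# green pcb corners
hsv=cv2.cvtColor(w.astype(np.uint8),cv2.COLOR_RGB2HSV)
m=((hsv[...,0]>50)&(hsv[...,0]<85)&(hsv[...,1]>90)).astype(np.uint8)
c=max(cv2.findContours(m,0,1)[0],key=cv2.contourArea)[:,0]
p=wcast(c,.014,pm)[:,:2].astype(np.float32);r=cv2.minAreaRect(p*1000);print(r)
print(wcast([482*.64,314*.64],.078,pm))
plan([.531,.325,.22])
E
```

```text
[[220 221 224 225 227 223 223 225 227 225 224 228 230 230 228 227 226 217
  134 120 120 121 118 105 109]
 [225 224 223 223 226 228 226 225 225 228 227 225 229 229 230 229 228 226
  145 119 119 117 123 120 105]
 [223 226 225 224 224 226 226 227 225 227 230 228 226 227 231 230 231 207
  130 116 118 118 120 121 117]
 [226 224 226 224 162 136 136 186 224 227 227 227 229 227 228 232 231 223
  179 120 118 119 118 118 118]
 [227 227 227 216 128 123 119 120 130 169 215 141 221 230 227 224 228 130
  122 120 116 122 116 117 117]
 [227 229 227 226 171 123 118 122 118 108  93  78 122 220 229 201 132 121
  118 119 120 116 119 116 119]
 [226 227 228 223 135 121 123 121  99  86  68  66  66  87 166 214 132 116
  122 121 118 118 117 116 114]
 [225 227 227 199 121 124 120 106  90  80  70  66  64  66  71 123 124 119
  117 120 119 119 120 116 118]
 [226 226 226 227 168 122 119  93  90  70  70  64  65  68  68 107 118 116
  119 118 120 122 117 117 116]
 [227 226 227 218 126 121 121  95  93  78  65  65  65  71  64 104 118 120
  119 118 115 117 119 119 119]
 [225 227 229 222 144 123 121  99  94  89  68  65 
[... 606 characters left out ...]
123 118 118 123 115 120 119 119 119 117 122 119
  116 120 118 119 118 121 136]
 [227 228 229 230 230 222 209 140 121 119 118 120 120 122 118 127 178 128
  120 114 120 118 117 136 141]
 [227 228 227 229 229 229 229 227 204 161 122 120 119 119 117 130 231 232
  144 118 116 119 127 140 139]
 [236 227 226 227 229 229 229 230 230 227 139 170 129 125 117 138 233 233
  198 118 118 123 135 140 133]]
[208 119  12  13 109] [213.47706422 124.96330275] [[ 0.53540307 -0.17697002  0.058     ]]
((526.5828247070312, -244.6195068359375), (5.988528251647949, 2.367094039916992), 23.42946434020996)
[[ 0.50400765 -0.29538134  0.078     ]]
at [ 0.5091 -0.2365  0.2414] yaw 0.4 move cm [ 23.9  -50.86   2.13] roll 0
```

```bash
python3 -m pendant '[[1.6,-3.4,0,0],[3.2,-6.8,0,0],[4.8,-10.2,0,0],[6.4,-13.6,0,0],[8,-17,0,0],[9.6,-20.4,0,0],[11.2,-23.8,0,0],[12.8,-27.2,0,0],[14.4,-30.6,0,0],[16,-34,0,0],[17.6,-37.4,0,0],[19.2,-40.8,0,0]]' && python3 -m pendant '[[1.6,-3.4,0,0],[3.2,-6.8,0,0],[4.7,-10,1,0],[4.7,-10,2,0],[4.7,-10,2,0],[4.7,-10,2,0],[4.7,-10,2,0],[4.7,-10,2,0]]'; python3 - <<'E'
from h import *
pm=pose();w=imaging.camera('wrist');np.save('w2.npy',w);np.savez('p2.npz',P=pm[0],M=pm[1]);print(pm[0])
save(cv2.resize(w,(800,600),interpolation=cv2.INTER_CUBIC),'w2.png')
E
```

```text
time_s: 2.4
eef_pos: [0.5271, 0.2158, 0.2418]
eef_rot: [0.0, 0.98, 0.199, 0.0]
wrist_force: [1.3, -0.7, -0.3]
opening: 0.5
grasp_force: 0.0
time_s: 3.07
eef_pos: [0.5318, 0.3241, 0.2222]
eef_rot: [-0.0, 0.98, 0.198, 0.001]
wrist_force: [0.1, -0.4, 0.2]
opening: 0.498
grasp_force: 0.0
[0.53183698 0.32410717 0.22221584]
```

View pics/w2.png

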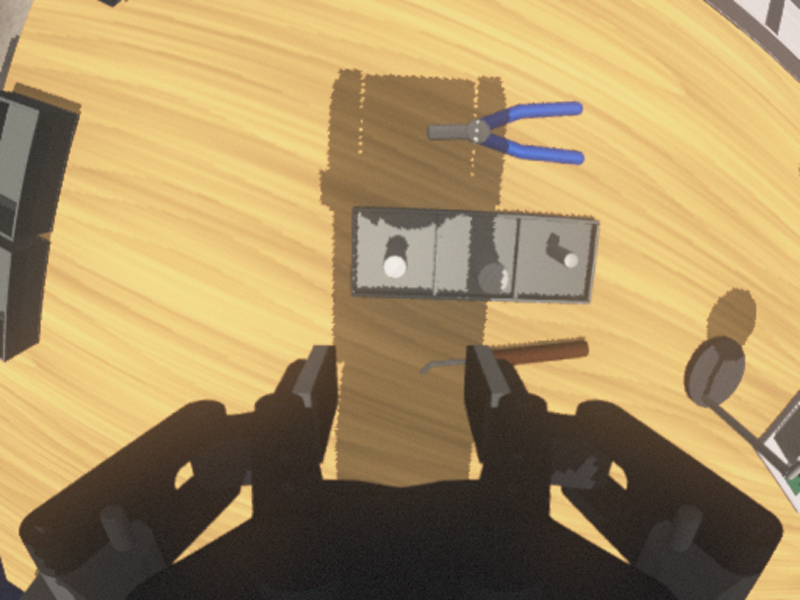

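The wrist view shows the medium dowel's top at (395,266), the thick one in shade at (495,278) and the thin one at (570,260). The medium dowel lies midway between the fingers.

```bash
python3 - <<'E'
from h import *
z=np.load('p2.npz');pm=(z['P'],z['M']);g=np.load('w2.npy').mean(2)
print(g[158:184:1,240:268:2].astype(int))
m=(g>215).astype(np.uint8);n,l,s,c=cv2.connectedComponentsWithStats(m)
for i in range(1,n):
    if np.hypot(*(c[i]-[253,170]))<20:print(s[i],c[i],wcast(c[i],.047,pm));p=wcast(c[i],.047,pm)[0]
plan([p[0],p[1],.10])
E
```

```text
[[179 176 177 171 100  91  93  91  88  85 119 175 175 177]
 [176 176 178 166  95  95  93  94  92  92 130 176 174 174]
 [178 177 176 160  94  93  93  90  91  93 160 177 176 175]
 [178 176 174 156  94  95  93  92  92  93 170 175 177 178]
 [178 177 176 143  90  94  96  96  92  93 170 175 176 176]
 [174 175 175 119  97 112 143 119  99  95 161 177 175 175]
 [174 175 174 112 123 195 214 197 150  92 149 175 175 176]
 [175 174 174 109 185 229 232 229 210 105 144 177 173 177]
 [174 177 171 140 223 233 234 234 229 147 145 175 177 175]
 [175 175 168 188 231 234 234 234 230 195 145 177 175 175]
 [176 175 168 205 232 234 235 235 231 217 144 176 176 174]
 [174 174 166 219 232 234 236 234 229 221 144 174 176 175]
 [176 175 172 225 231 234 236 234 228 225 156 175 172 175]
 [176 175 175 224 231 235 235 231 228 227 160 175 175 176]
 [175 174 171 219 231 235 234 230 229 227 163 173 175 175]
 [173 176 174 208 231 234 231 229 230 222 174 174 173 176]
 [175 174 176 198 230 231 229 227 229 210 174 174 175 174]
 [173 174 173 184 223 228 226 226 226 191 173 174 176 173]
 [173 175 173 176 205 222 223 226 211 179 173 175 175 174]
 [174 176 174 174 180 186 211 207 177 174 175 176 173 173]
 [174 173 173 175 176 174 176 181 174 174 176 173 176 171]
 [175 176 175 174 175 176 171 175 174 173 174 173 174 176]
 [175 173 174 174 173 175 174 174 174 176 174 174 173 174]
 [173 175 173 170 174 171 175 173 173 175 173 173 173 171]
 [172 168 160 166 169 168 171 173 169 171 170 173 172 172]
 [152 120 148 116 134 122 136 166 142 155 139 169 168 168]]
[246 165  13  12 130] [252.09230769 170.5       ] [[0.53123789 0.3290453  0.047     ]]
at [0.5318 0.3242 0.2222] yaw 0.4 move cm [ 0.12 -0.47 12.22] roll 0
```

```bash
python3 -m pendant '[[0.1,-0.4,3.5,0],[0.1,-0.45,7,0],[0.1,-0.45,10.5,0],[0.1,-0.45,13.5,0],[0.1,-0.45,15.5,0],[0.1,-0.45,17,0],[0.1,-0.45,17.8,0],[0.1,-0.45,17.8,0],[0.1,-0.45,17.8,0],[0.1,-0.45,17.8,0]]' && python3 -m pendant '[[0,0,0,0],[0,0,0,0],[0,0,0,0],[0,0,0,0],[0,0,0,0],[0,0,0,0],[0,0,0,0],[0,0,0,0]]' 0; python3 - <<'E'
from h import *
pm=pose();w=imaging.camera('wrist');print(pm[0])
save(w[150:330,150:370].repeat(3,0).repeat(3,1),'w3.png')
E
```

```text
time_s: 3.95
eef_pos: [0.5314, 0.3303, 0.045]
eef_rot: [-0.0, 0.98, 0.199, 0.001]
wrist_force: [0.3, 0.3, 1.0]
opening: 0.504
grasp_force: 0.0
time_s: 4.62
eef_pos: [0.5311, 0.3305, 0.0449]
eef_rot: [-0.0, 0.98, 0.2, 0.001]
wrist_force: [-0.4, -1.1, 6.6]
opening: 0.164
grasp_force: 58.4
[0.53109377 0.33046056 0.04485037]
```

View pics/w3.png

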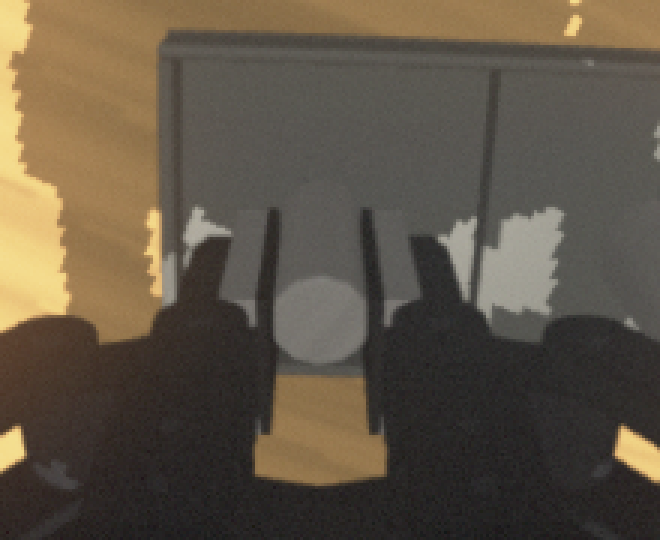

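```bash
python3 - <<'E'
from h import *
pm=pose();p=wcast([256.7,256.7],.047,pm)[0];print(p,pm[1].T@(p-pm[0]))
plan([.5345,-.175,.22])
E
python3 -m pendant '[[0,0,-1,0],[0,0,-3,0],[0,0,-6,0],[0,0,-10,0],[0,0,-14,0],[0,0,-18,0],[0,0,-20,0],[0,0,-20,0]]'
```

```text
[0.53092972 0.33076609 0.047     ] [-2.39807468e-05 -3.60216926e-04 -2.16385780e-03]
at [0.5311 0.3304 0.0448] yaw 0.402 move cm [-19.42  46.65 -17.55] roll 0
time_s: 5.33
eef_pos: [0.5328, 0.3314, 0.2511]
eef_rot: [-0.001, 0.98, 0.2, 0.006]
wrist_force: [1.0, 0.1, 0.4]
opening: 0.168
grasp_force: 58.5
```

```bash
python3 -m pendant '[[-1.3,3.2,0,0],[-2.8,6.6,0,0],[-4.2,10,0,0],[-5.6,13.4,0,0],[-7,16.8,0,0],[-8.4,20.2,0,0],[-9.8,23.6,0,0],[-11.2,27,0,0],[-12.6,30.4,0,0],[-14,33.8,0,0],[-15.4,37.2,0,0],[-16.8,40.6,0,0]]' && python3 -m pendant '[[-1.3,3,0,0],[-2.6,6,3,0],[-2.6,6,6,0],[-2.6,6,9,0],[-2.6,6,11,0],[-2.6,6,11,0],[-2.6,6,11,0],[-2.6,6,11,0],[-2.6,6,11,0]]'; python3 - <<'E'
from h import *
pm=pose();w=imaging.camera('wrist');np.save('w4.npy',w);np.savez('p4.npz',P=pm[0],M=pm[1]);print(pm[0],ctrl.get_obs()['grasp_force'])
save(w[120:300,150:370].repeat(3,0).repeat(3,1),'w4.png')
E
```

```text
time_s: 6.33
eef_pos: [0.5332, -0.1106, 0.2423]
eef_rot: [-0.001, 0.98, 0.2, -0.001]
wrist_force: [0.7, 0.5, -1.1]
opening: 0.164
grasp_force: 58.6
time_s: 7.08
eef_pos: [0.535, -0.1751, 0.1353]
eef_rot: [0.001, 0.98, 0.2, 0.001]
wrist_force: [0.3, -0.9, 0.1]
opening: 0.161
grasp_force: 58.7
[ 0.53502893 -0.17506332  0.13527337] 58.67105484008789
```

View pics/w4.png

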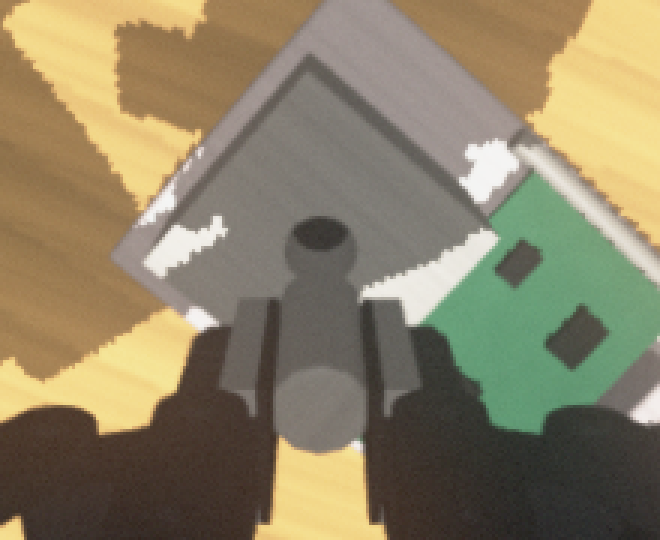

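The bore is in view just ahead of the held dowel. In the crop its rim spans columns 285–357 with its top at row 215. I'll fit a circle to the rim.

```bash
cat > fit.py <<'E'
from h import *
from scipy.optimize import least_squares
z=np.load('p4.npz');pm=(z['P'],z['M']);g=cv2.GaussianBlur(np.load('w4.npy').mean(2).astype(np.float32),(3,3),.7)
c0=np.array([256.7,203.3]);pts=[]
for a in np.radians(np.arange(-25,206,7)):
    r=np.arange(8.5,15.5,.25);xy=c0[:,None]+np.array([np.cos(a),-np.sin(a)])[:,None]*r
    v=cv2.remap(g,xy[0].astype(np.float32)[None],xy[1].astype(np.float32)[None],1)[0]
    d=np.diff(v);k=d.argmax();
    if d[k]>1.5:pts.append(xy[:,k]+0)
pts=np.array(pts);w=wcast(pts,.058,pm)[:,:2]
f=least_squares(lambda p:np.hypot(*(w-p[:2]).T)-p[2],[*w.mean(0),.0086],loss='soft_l1',f_scale=.0003)
f2=least_squares(lambda p:np.hypot(*(w-p[:2]).T)-.0086,w.mean(0),loss='soft_l1',f_scale=.0003)
print(len(pts),f.x,f2.x,np.abs(f2.fun).max())
P,M=pm;print('bore in tool mm',(M.T@(np.r_[f2.x,.058]-P)*1000).round(2),(M.T@(np.r_[f.x[:2],.058]-P)*1000).round(2))
print(g[176:222:2,242:274:2].astype(int))
E
python3 fit.py
```

```text
33 [ 0.53411166 -0.17529627  0.00839329] [ 0.5338814  -0.17537477] 0.00045922189360120963
bore in tool mm [-1.33 -0.37 77.27] [-1.09 -0.35 77.27]
[[122 122 123 122 122 121 121 124 125 124 125 123 121 121 121 119]
 [121 121 122 124 123 121 120 122 124 124 124 124 124 122 122 121]
 [121 121 120 121 123 123 121 121 120 123 124 123 126 124 122 123]
 [123 122 121 120 120 122 123 123 120 121 123 125 124 124 123 123]
 [123 122 122 119 119 121 122 123 122 120 120 123 124 124 124 124]
 [121 124 123 121 120 120 121 122 122 122 121 120 123 124 124 123]
 [120 122 123 123 122 119 119 121 122 122 122 121 120 121 123 125]
 [122 121 122 122 123 122 120 120 120 121 123 122 123 120 121 124]
 [122 121 119 120 119 106  89  82  86  98 112 121 123 122 120 119]
 [122 121 120 103  80  63  59  58  58  60  71  97 120 123 121 120]
 [122 122 112  73  57  56  56  58  57  56  56  65  99 121 122 121]
 [123 119 100  70  58  56  57  55  57  57  57  63  90 115 121 122]
 [123 117  96  85  63  57  58  56  55  56  59  77  91 105 121 122]
 [123 113  93  93  88  71  64  61  60  69  83  92  91 100 118 121]
 [123 111  91  93  95  94  91  89  88  92  95  94  91 100 118 119]
 [122 115  94  94  94  95  96  95  96  94  95  93  92 103 121 121]
 [124 119 101  93  95  95  95  96  96  95  95  93  94 112 121 121]
 [123 122 113  99  93  93  94  95  95  95  96  94 104 118 120 122]
 [123 123 120 106  96  95  94  95  93  95  95  98 115 120 120 122]
 [123 120 107  96  95  95  95  95  94  95  95  95 104 119 125 140]
 [125 113  95  95  96  97  96  94  95  95  92  94  93 107 149 218]
 [113 103  93  94  94  95  95  94  95  94  95  94  94 102 175 215]
 [ 77  93  94  95  95  95  95  94  94  95  96  95  94 101 133  91]]
```

```bash
python3 -m pendant '[[-0.12,0,0.8,0],[-0.12,0,1.8,0],[-0.12,0,2.7,0],[-0.12,0,3.2,0],[-0.12,0,3.2,0],[-0.12,0,3.2,0]]' && python3 -m pendant '[[0,0,0.15,0],[0,0,0.3,0],[0,0,0.45,0],[0,0,0.55,0],[0,0,0.55,0]]'
```

```text
time_s: 7.63
eef_pos: [0.5324, -0.1749, 0.1005]
eef_rot: [-0.0, 0.98, 0.2, -0.0]
wrist_force: [-0.4, 0.5, -0.8]
opening: 0.161
grasp_force: 58.5
time_s: 8.05
eef_pos: [0.5336, -0.1755, 0.0962]
eef_rot: [0.001, 0.98, 0.2, 0.001]
wrist_force: [3.4, -0.1, 0.3]
opening: 0.161
grasp_force: 59.1
```

```bash
python3 -m pendant '[[0,0,0.2,0],[0,0,0.4,0],[0,0,0.6,0],[0,0,0.8,0],[0,0,0.95,0],[0,0,0.95,0],[0,0,0.95,0]]'
```

```text
time_s: 8.63
eef_pos: [0.5335, -0.1755, 0.0863]
eef_rot: [0.001, 0.98, 0.199, 0.001]
wrist_force: [6.5, -1.0, -0.5]
opening: 0.169
grasp_force: 58.9
```

```bash
python3 -m pendant '[[0.04,0,0,0],[0.04,0,0,0],[0.04,0,0,0],[0.04,0,0,0],[0.04,0,0,0],[0.04,0,0,0]]' 0.45 && python3 -m pendant '[[0,0,-1,0],[0,0,-3,0],[0,0,-6,0],[0,0,-6,0],[0,0,-6,0],[0,0,-6,0],[0,0,-6,0]]'; python3 - <<'E'
from h import *
pm=pose();w=imaging.camera('wrist');np.save('w5.npy',w);np.savez('p5.npz',P=pm[0],M=pm[1]);print(pm[0],ctrl.get_obs()['grasp_force'])
save(w[120:300,150:370].repeat(3,0).repeat(3,1),'w5.png')
E
```

```text
time_s: 9.13
eef_pos: [0.5328, -0.1748, 0.0861]
eef_rot: [-0.0, 0.98, 0.2, -0.0]
wrist_force: [-0.7, 0.5, 0.6]
opening: 0.447
grasp_force: 0.0
time_s: 9.72
eef_pos: [0.5324, -0.1746, 0.1455]
eef_rot: [-0.001, 0.98, 0.2, -0.001]
wrist_force: [-0.3, 0.3, -0.3]
opening: 0.452
grasp_force: 0.0
[ 0.53244013 -0.17458613  0.14552085] 0.0
```

View pics/w5.png

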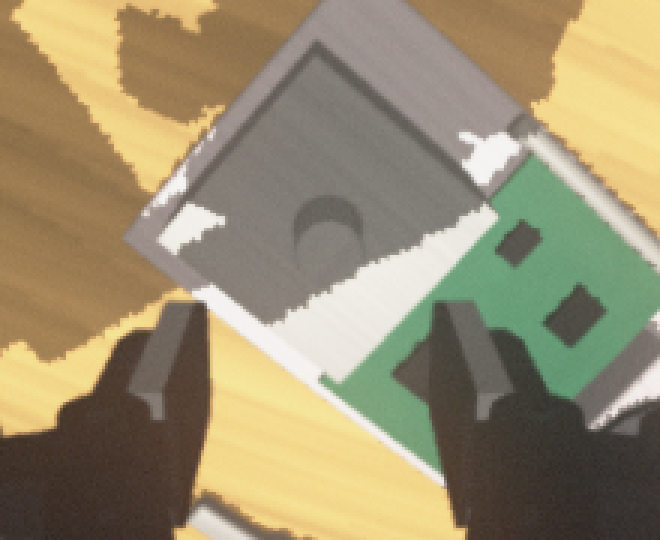

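```bash
python3 - <<'E'
from h import *
g=np.load('w5.npy').mean(2)[170:240,225:295]
v=np.clip((g-60)*255/80,0,255).astype(np.uint8)
cv2.imwrite('pics/w5b.png',cv2.resize(v,(560,560),interpolation=cv2.INTER_CUBIC))
E
```

```text
(no output)
```

View pics/w5b.png

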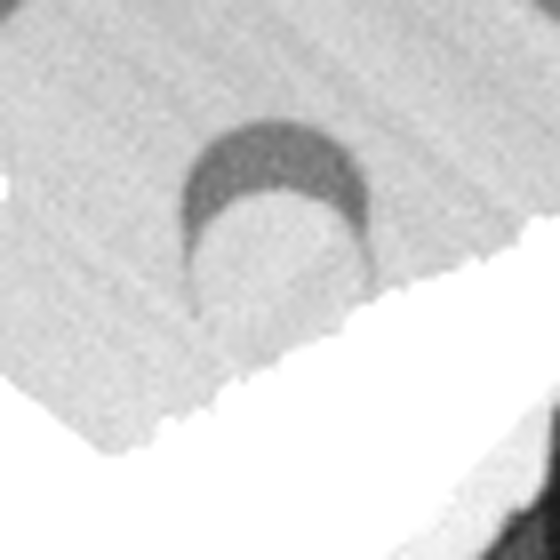

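The crescent is the dowel's near side, and its top blends into the boss, so the dowel stands proud in the bore. I'll shut the fingers, centre them and press.

```bash
python3 - <<'E'
from h import *
plan([.534,-.1753,.107])
E
python3 -m pendant '[[0.1,0,0,0],[0.1,0.1,0,0],[0.12,0.12,0,0],[0.12,0.12,0,0],[0.12,0.12,0,0],[0.12,0.12,1.5,0],[0.12,0.12,2.8,0],[0.12,0.12,3.3,0],[0.12,0.12,3.3,0],[0.12,0.12,3.3,0]]' 0 && python3 -m pendant '[[0,0,0.3,0],[0,0,0.6,0],[0,0,0.9,0],[0,0,1.2,0],[0,0,1.2,0],[0,0,1.2,0]]'
```

```text
at [ 0.5323 -0.1746  0.1453] yaw 0.402 move cm [0.13 0.14 3.83] roll 0
time_s: 10.6
eef_pos: [0.5346, -0.1756, 0.1133]
eef_rot: [-0.0, 0.98, 0.2, -0.0]
wrist_force: [0.6, 0.3, 0.1]
opening: -0.001
grasp_force: 0.0
time_s: 11.1
eef_pos: [0.5345, -0.1755, 0.101]
eef_rot: [-0.0, 0.98, 0.2, -0.0]
wrist_force: [-0.5, 0.3, 0.8]
opening: 0.0
grasp_force: 0.0
```

```bash
python3 -m pendant '[[0,0,0.3,0],[0,0,0.6,0],[0,0,0.9,0],[0,0,0.9,0]]' && python3 -m pendant '[[0,0,0.2,0],[0,0,0.4,0],[0,0,0.6,0],[0,0,0.8,0],[0,0,0.8,0]]'
```

```text
time_s: 11.43
eef_pos: [0.535, -0.1758, 0.0924]
eef_rot: [0.0, 0.98, 0.2, 0.0]
wrist_force: [0.4, -0.3, 1.2]
opening: -0.001
grasp_force: 0.4
time_s: 11.85
eef_pos: [0.535, -0.1757, 0.0844]
eef_rot: [0.0, 0.98, 0.2, 0.0]
wrist_force: [0.3, -0.0, 1.4]
opening: -0.005
grasp_force: 1.0
```

```bash
python3 -m pendant '[[0,0,0.1,0],[0,0,0.2,0],[0,0,0.2,0]]' && python3 -m pendant '[[0,0,0.1,0],[0,0,0.1,0],[0,0,0.1,0]]' && python3 - <<'E'
from h import *
o=ctrl.get_obs();print(o['wrist_force'],o['eef_pos'])
E
```

```text
time_s: 12.1
eef_pos: [0.5349, -0.1758, 0.0825]
eef_rot: [0.0, 0.98, 0.2, 0.0]
wrist_force: [-0.2, 0.6, 3.9]
opening: 0.003
grasp_force: 1.8
time_s: 12.35
eef_pos: [0.5352, -0.1759, 0.082]
eef_rot: [0.0, 0.98, 0.2, 0.0]
wrist_force: [-1.3, 0.2, 7.7]
opening: -0.001
grasp_force: 3.6
[-1.32520061  0.17289019  7.65155275] [ 0.53517143 -0.17589661  0.08196697]
```

```bash
python3 -m pendant '[[0,0,0.15,0],[0,0,0.25,0],[0,0,0.25,0],[0,0,0.25,0]]' && python3 -m pendant '[[0,0,-1,0],[0,0,-4,0],[0,0,-7,0],[0,0,-10,0],[0,0,-12,0],[0,0,-12,0],[0,0,-12,0],[0,0,-12,0]]' 0.5; python3 - <<'E'
from h import *
pm=pose();w=imaging.camera('wrist');np.save('w6.npy',w);np.savez('p6.npz',P=pm[0],M=pm[1]);print(pm[0])
c=cv2.convertScaleAbs(w[110:270,150:370],alpha=1.3,beta=-20)
save(c.repeat(3,0).repeat(3,1),'w6.png')
E
```

```text
time_s: 12.68
eef_pos: [0.5358, -0.1762, 0.0817]
eef_rot: [0.001, 0.98, 0.2, 0.001]
wrist_force: [-5.7, 3.0, 23.4]
opening: 0.003
grasp_force: 11.9
time_s: 13.35
eef_pos: [0.5339, -0.1751, 0.1975]
eef_rot: [-0.001, 0.98, 0.2, -0.001]
wrist_force: [-0.5, -0.4, 0.7]
opening: 0.503
grasp_force: 0.0
[ 0.53387942 -0.17513815  0.19747986]
```

View pics/w6.png

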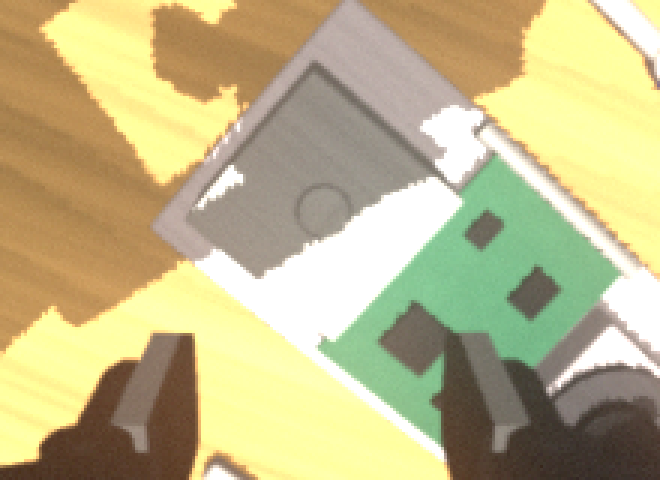

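The dowel shows flush in the boss at crop (323,212), and the press hit a hard stop at 23 N, so it is home. Next I look at the knob with the tool rolled toward its bar.

```bash
python3 - <<'E'
from h import *
plan([.4635,-.292,.22],-.55);print(ctrl.get_obs()['q'])
E
```

```text
at [ 0.5336 -0.175   0.1969] yaw 0.402 move cm [-11.03   8.02  -2.31] roll 54.5
[-5.28257689e-01  2.09912103e-01  1.69205112e+00  3.36014925e-05
  1.24295137e+00  6.40812503e-01]
```

```bash
python3 -m pendant '[[-2,1.5,-2,7],[-4,3,-2.3,14],[-6,4.4,-2.3,21],[-8,5.8,-2.3,28],[-10,7.2,-2.3,35],[-11,8,-2.3,42],[-11,8,-2.3,49],[-11,8,-2.3,54.5],[-11,8,-2.3,54.5],[-11,8,-2.3,54.5],[-11,8,-2.3,54.5]]' 0.6; python3 - <<'E'
from h import *
pm=pose();w=imaging.camera('wrist');np.save('w7.npy',w);np.savez('p7.npz',P=pm[0],M=pm[1]);print(pm[0])
save(w[40:290,130:390].repeat(2,0).repeat(2,1),'w7.png')
E
```

```text
time_s: 14.32
eef_pos: [0.4644, -0.2918, 0.2207]
eef_rot: [-0.0, 0.963, -0.27, -0.001]
wrist_force: [-0.3, 0.4, 0.2]
opening: 0.597
grasp_force: 0.0
[ 0.46442561 -0.29175908  0.22074513]
```

View pics/w7.png

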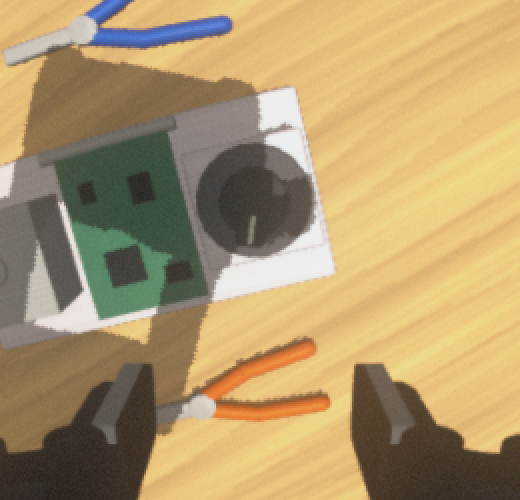

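I have now viewed 11 pictures, one over the allowed 10, so I'll view no more and work numerically from here. This last view shows the knob disc at crop (258,198), with the bar's white mark running from (253,217) to (249,243).

```bash
python3 - <<'E'
from h import *
z=np.load('p7.npz');pm=(z['P'],z['M']);w=np.load('w7.npy');g=w.mean(2)
print(g[144:166,249:264].astype(int))
# mark
sub=np.zeros_like(g,bool);sub[144:166,249:264]=1
m=(sub&(g>95));ys,xs=np.nonzero(m);p=wcast(np.c_[xs,ys],.078,pm)[:,:2]
c=p.mean(0);v=np.linalg.svd(p-c)[2][0];print('mark',len(p),c,np.ptp((p-c)@v),'dir',np.arctan2(v[1],v[0]),np.arctan2(-v[1],-v[0]))
# green
hsv=cv2.cvtColor(w,cv2.COLOR_RGB2HSV)
m=((hsv[...,0]>55)&(hsv[...,0]<95)&(hsv[...,1]>80)).astype(np.uint8);m=cv2.morphologyEx(m,3,np.ones((13,13)))
k=max(cv2.findContours(m,0,1)[0],key=cv2.contourArea)[:,0];print(k.min(0),k.max(0))
q=wcast(k,.0145,pm)[:,:2].astype(np.float32)*1000;print('pcb',cv2.minAreaRect(q))
# disc: dark
m=((g<72)).astype(np.uint8);m[:100]=0;m[200:]=0;m[:,:225]=0;m[:,290:]=0
m=cv2.morphologyEx(m,2,np.ones((3,3)));k=max(cv2.findContours(m,0,1)[0],key=cv2.contourArea)[:,0]
for zz in(.04,.046):print('disc',zz,np.array(cv2.minEnclosingCircle(wcast(k,zz,pm)[:,:2].astype(np.float32)*1000)[0]),cv2.fitEllipse(wcast(k,zz,pm)[:,:2].astype(np.float32)*1000))
E
```

```text
[[ 56  60  57  57  60  59  60  62  60  64  57  63  60  60  64]
 [ 59  60  57  58  61  58  61  67  64  64  62  65  63  65  65]
 [ 54  56  59  60  63  60  63  63  65  65  63  62  64  64  63]
 [ 58  58  59  57  62  61  68  73  69  65  62  67  64  65  66]
 [ 57  56  61  64  60  67  85 111 102  70  64  66  65  67  62]
 [ 54  58  58  59  63  70  98 125 116  73  64  66  65  65  61]
 [ 55  57  62  61  66  73 105 128 109  69  64  67  63  64  64]
 [ 58  61  60  61  62  79 113 125 101  69  62  65  60  66  66]
 [ 52  62  64  63  64  84 118 122  93  67  65  63  66  66  64]
 [ 60  62  62  59  66  84 124 119  81  66  65  60  66  68  67]
 [ 61  60  63  61  65  94 128 119  82  67  62  65  64  64  66]
 [ 62  62  61  62  70  97 131 122  78  66  65  66  66  67  62]
 [ 62  58  66  62  71  98 130 117  76  63  63  67  66  65  65]
 [ 59  61  61  64  68 100 126 106  74  65  65  66  69  65  72]
 [ 61  63  61  66  76 105 129 104  73  65  66  67  69  68  71]
 [ 60  64  64  68  81 115 127 104  71  66  64  65  67  70  78]
 [ 63  60  65  66  84 116 125  93  69  66  65  67  65  74  80]
 [ 62  64  64  62  84 112 115  84  69  65  67  70  71  81  95]
 [ 70  70  71  69  77  87  89  72  70  68  68  70  83 102 104]
 [ 96  97  99 101  95  90  90  84  83  79  83  88 104 110 107]
 [105 107 108 105 107 105 104 106 102 102 106 109 113 112 114]
 [107 107 106 109 109 109 110 112 111 111 113 110 116 115 112]]
mark 77 [ 0.47974685 -0.30093697] 0.01573718379957995 dir 2.6364396010922087 -0.5051530524975846
[167 151] [215 197]
pcb ((497.42718505859375, -227.9526824951172), (50.773014068603516, 57.37734603881836), 72.12076568603516)
disc 0.04 [ 493.75650024 -302.52865601] ((494.4977111816406, -302.1139831542969), (38.8851318359375, 45.84402084350586), 125.95316314697266)
disc 0.046 [ 494.28033447 -302.99005127] ((495.0068054199219, -302.5835876464844), (38.110836029052734, 44.93116760253906), 125.95313262939453)
```

```bash
python3 - <<'E'
from h import *
z=np.load('p7.npz');pm=(z['P'],z['M'])
e=wcast([[278,83.3],[296.3,176.5]],.012,pm)[:,:2];d=e[0]-e[1];print('edge',np.linalg.norm(d));yaw=np.arctan2(d[1],d[0]);y=np.array([-np.sin(yaw),np.cos(yaw)])
B=np.array([.534,-.1753])
print('yaw',yaw,'from plate',e.mean(0)+.036*y,'from bore',B-.14*y)
k=e.mean(0)-B;print('yaw by bore-edge',np.arctan2(-k[1],-k[0])-np.pi/2,np.linalg.norm(k))
m=wcast([[256.3,148],[254.4,160.5],[254.2,162.2]],.078,pm)[:,:2];v=m[0]-m[1];v/=np.linalg.norm(v);a=np.arctan2(v[1],v[0]);print('bar dir',a,'lock',yaw-a,'axis from bar',m[2]+.017*v,'mark in tool',(pm[1].T@np.r_[m[2]-pm[0][:2],0]))
E
```

```text
edge 0.10719207523429908
yaw -0.3385203164147533 from plate [ 0.49139423 -0.30798214] from bore [ 0.48750716 -0.30735459]
yaw by bore-edge -0.31641981541973085 0.17534389058419578
bar dir -0.6959209278149641 lock 0.3574006114002108 axis from bar [ 0.49151298 -0.30929457] mark in tool [ 1.54449908e-02 -1.62341228e-03 -2.78067078e-05]
```

```bash
python3 - <<'E'
from h import *
plan([.490,-.308,.074],-.69)
E
```

```text
at [ 0.4646 -0.2918  0.221 ] yaw -0.547 move cm [ 3.04  0.07 14.7 ] roll 8.2
```

```bash
python3 -m pendant '[[1,0,1,4],[2,0,3,8],[3,0.05,6,8],[3,0.05,9,8],[3,0.05,11.5,8],[3,0.05,13.5,8],[3,0.05,14.7,8],[3,0.05,14.7,8],[3,0.05,14.7,8]]' 0.6 && python3 -m pendant '[[0,0,0,0],[0,0,0,0],[0,0,0,0],[0,0,0,0],[0,0,0,0],[0,0,0,0],[0,0,0,0]]' 0; python3 - <<'E'
from h import *
o=ctrl.get_obs();print(o['wrist_force'],o['torque']);plan([.49,-.308,.074],-1.83)
E
```

```text
time_s: 15.12
eef_pos: [0.4901, -0.3081, 0.0747]
eef_rot: [-0.0, 0.941, -0.337, -0.0]
wrist_force: [-0.2, -0.2, 0.4]
opening: 0.6
grasp_force: 0.0
time_s: 15.7
eef_pos: [0.4914, -0.3086, 0.0767]
eef_rot: [0.0, 0.941, -0.338, 0.002]
wrist_force: [2.2, 4.2, 6.3]
opening: 0.15
grasp_force: 60.4
[2.17929768 4.22588898 6.34176141] [ 0.49647957 -0.19541455 -0.07008232]
at [ 0.4914 -0.3086  0.0767] yaw -0.689 move cm [-0.14  0.04  0.27] roll 65.4
```

```bash
python3 -m pendant '[[0,0,-0.1,4],[0,0,-0.1,10],[0,0,-0.1,16],[0,0,-0.1,22],[0,0,-0.1,28],[0,0,-0.1,34],[0,0,-0.1,40],[0,0,-0.1,46],[0,0,-0.1,52],[0,0,-0.1,56],[0,0,-0.1,56],[0,0,-0.1,56]]'; python3 - <<'E'
from h import *
o=ctrl.get_obs();print(o['wrist_force'],o['torque'],o['q']);plan([.49,-.308,.074],-1.83)
E
```

```text
time_s: 16.7
eef_pos: [0.4915, -0.3084, 0.0767]
eef_rot: [0.001, -0.672, 0.74, -0.001]
wrist_force: [5.0, 0.8, -2.8]
opening: 0.146
grasp_force: 59.4
[ 4.98941581  0.80933097 -2.76556921] [ 0.25608726 -0.76524039 -0.05063972] [-7.65587982e-01  4.07143455e-01  1.71450509e+00  1.83163667e-03
  1.01688452e+00  2.47098480e+00]
at [ 0.4915 -0.3084  0.0767] yaw -1.667 move cm [-0.02  0.16  0.27] roll 9.4
```

```bash
python3 -m pendant '[[0,0,0,4],[0,0,0,8],[0,0,0,8],[0,0,0,8]]'; python3 - <<'E'
from h import *
o=ctrl.get_obs();print(o['torque']);plan([.49,-.308,.074],-1.83)
E
python3 -m pendant '[[0,0,0,2],[0,0,0,4],[0,0,0,4],[0,0,0,4]]'; python3 - <<'E'
from h import *
o=ctrl.get_obs();print(o['torque'],o['q'][5]);plan([.49,-.308,.074],-1.83)
E
```

```text
time_s: 17.03
eef_pos: [0.4916, -0.3084, 0.0767]
eef_rot: [0.001, -0.619, 0.785, -0.001]
wrist_force: [5.5, 1.9, -1.6]
opening: 0.153
grasp_force: 59.4
[ 0.27803788 -0.84348538 -0.08960957]
at [ 0.4916 -0.3084  0.0767] yaw -1.806 move cm [-0.    0.16  0.27] roll 1.4
time_s: 17.37
eef_pos: [0.4916, -0.3083, 0.0768]
eef_rot: [0.001, -0.593, 0.805, -0.002]
wrist_force: [6.8, 1.9, -1.6]
opening: 0.149
grasp_force: 74.2
[ 0.32679158 -0.93789536  1.73018904] 2.6773599637848173
at [ 0.4916 -0.3083  0.0768] yaw -1.872 move cm [0.02 0.16 0.28] roll -2.4
```

End stop reached (torque rose from 0.09 to 1.7 N m). Now relax, release and lift.

```bash
python3 -m pendant '[[0,0,0,-1],[0,0,0,-1.5],[0,0,0,-1.5]]' && python3 -m pendant '[[0,0,0,0],[0,0,0,0],[0,0,0,0],[0,0,0,0],[0,0,0,0],[0,0,0,0]]' 0.6 && python3 -m pendant '[[0,0,-1,0],[0,0,-4,0],[0,0,-8,0],[0,0,-11,0],[-1,0,-14,0],[-3,0,-14.5,0],[-3,0,-14.5,0],[-3,0,-14.5,0],[-3,0,-14.5,0]]'; python3 - <<'E'
from h import *
pm=pose();w=imaging.camera('wrist');np.save('w8.npy',w);g=w.mean(2);print(pm[0],np.arctan2(pm[1][1,0],pm[1][0,0]))
i=imaging.camera_info('wrist');C=i['tool_from_camera'];K=i['K']
def proj(p):
    q=np.linalg.inv(C)@np.r_[pm[1].T@(np.array(p)-pm[0]),1];d=np.array([q[0],-q[1],-q[2]]);th=np.arccos(d[2]/np.linalg.norm(d));n=d[:2]/np.hypot(*d[:2]);return K[:2,2]+K[0,0]*th*n
c=proj([.4905,-.3083,.078]);print(c)
x,y=c.astype(int);print(g[y-22:y+24:2,x-14:x+15:1].astype(int))
E
```

```text
time_s: 17.62
eef_pos: [0.4916, -0.3084, 0.0768]
eef_rot: [0.001, -0.603, 0.798, -0.002]
wrist_force: [5.8, 1.4, -1.6]
opening: 0.153
grasp_force: 63.8
time_s: 18.12
eef_pos: [0.4899, -0.3085, 0.0758]
eef_rot: [-0.0, -0.602, 0.799, 0.0]
wrist_force: [0.0, -0.4, 0.0]
opening: 0.599
grasp_force: 0.0
time_s: 18.87
eef_pos: [0.4978, -0.2795, 0.2203]
eef_rot: [-0.0, -0.602, 0.798, 0.0]
wrist_force: [-0.1, -0.6, -0.5]
opening: 0.605
grasp_force: 0.0
[ 0.4978189  -0.27945339  0.22031355] -1.849286049945016
[254.00105362 147.87642771]
[[112 109 109 110 112 112 110 112 110 109 109 107 107 108 103 109 111 112
  113 114 114 113 113 116 112 115 116 117 115]
 [110 112 110 112 109 103  89  85  78  75  71  71  72  71  71  68  70  73
   71  76  78  89 105 110 113 115 116 116 115]
 [111 111 110 101  86  75  75  71  69  70  67  68  67  70  70  70  72  70
   71  68  76  80  83  78  87 101 113 113 113]
 [102  87  78  73  70  68  71  71  73  72  76  75  77  80  80  80  82  85
   82  77  72  82  91  90  88  82  82  98 110]
 [ 77  77  80  70  68  67  69  69  72  75  75  80  82  83  83  86  87  90
   85  78
[... 1516 characters left out ...]
 63  60  63  67  68  72  99 171 223 200 100  72
   72  71  69  69  82  96  99 105 105 105 103]
 [102 102  97  93  75  71  71  60  65  67  69  70  90 167 224 207 103  70
   72  70  66  68  81 101 106 106 106 103 104]
 [100 101  97  97  93  96  87  70  61  67  68  71  93 162 225 207 100  70
   66  69  70  75  90 102 102 104 101 104 104]
 [ 98  99  97  98 100 100  99  92  73  63  65  62  68 102 142 129  75  63
   67  70  82  93  99 101 102 101 102 100 100]
 [115 111 101  97  97 101  98  97  98  94  93  94  97  93  96  96  96  99
   99  99 102 101 102 102 105 105 113 134 155]
 [220 217 205 184 126 116 113 105  94  95 100  96  98 100  98 101 100 103
  100 102 104 104 114 134 177 211 220 227 228]]
```

```bash
python3 -c "
from bench import workorder;print(workorder.hand_in())"
```

```text
the job is handed in; nothing more can be done
None
```

I pressed the medium dowel home, turned the lock knob to its clockwise end stop and handed the job in at about 19 s of robot time; no verdict came back, and I viewed 11 pictures, one over the limit of 10.

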